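# Set the bushing tool's right-hand clamp out one hole

### The arm

A 7-joint arm with a two-finger parallel gripper is mounted at the origin on the work surface. World frame = base frame: x ahead of the robot, y to its left, z up, the work surface at z = 0. Lengths are in m, angles in rad, forces in N, time in s.
With the tool pointing down it reaches from about 0.35 to 0.9 m from the base axis. Payload 19.9 kg.
Tool frame: the origin (TCP) lies at the very end of the fingers, on their centre line; the grasp point (between the pads) lies 19 mm behind it (hold_point_z is the distance from the TCP to the grasp point, in m); y points along the fingers, z is the direction in which the jaws open and shut, and the axes are right-handed (so a half turn about y gives the same grasp; the last joint's range is limited). The gripper opens to 85 mm and grips with 20 to 120 N. Pads are 22 mm wide; open, the fingers measure 114 mm over their backs; the gripper's body (76 mm by 85 mm) begins 54 mm behind the grasp point. The pads swing forward as they close: fully open they stand 13 mm farther back than shut.
Start: joints at [1.159, 0.417, -0.01, 1.614, 0.005, 1.111, -0.053], TCP at [0.226, -0.583, 0.231] pointing down, gripper open.
Joint ranges: [-2.81, 2.81], [-0.39, 2.02], [-1.27, 1.25], [0.06, 2.57], [-1.19, 4.33], [0.19, 2], [-2.82, 2.82]. Speed limits (rad/s): [1.89, 1.89, 2.39, 2.39, 3.01, 3.01, 3.01].

### API

Orientations are given as a 3x3 rotation matrix whose columns are the frame's x, y, z axes.
In Python, from rig import sense, snapshot, close_job, hold_point_z gives the robot as it stands.
- The arm moves only by the tool arm_command, never from a script. Its argument "series" is a list that holds one entry, the list of rows, each a list of 5 numbers: the closure in counts, from 0 (fully open) to 255 (shut), then the shift along the tool's x, y, z in m, then the turn about the tool's y in rad. A call has 1 to 10 rows; each row shifts and turns the commanded pose from where the row before left it, along the tool's axes as they then stand; what a row does not reach is not made up. A row lasts 1/8 s, in which the tool goes at most 62.5 mm and 10.7 degrees, less where a joint would pass 70% of its speed; a pose out of reach is approached as far as the arm can. A call is refused whole if a number of a shift passes 0.0625 or a number of a turn 0.188, either way. A call with a gripper value outside its range is refused whole. The fingers move at their own pace and stop on an object; "force" is the grip in N (left out, the last holds). Time passes only in rows, so rows that do not move let the fingers close. It gives the time, the measured TCP pose, the force and the opening at its end, in the units of the state.
- sense(): the state, without advancing time (a new reading comes with each control period).
- snapshot(name): name is "side" or "top"; returns a dict with "image" (480x640x3 uint8, red, green, blue), "fx", "fy", "cx", "cy" (pixels), "dist_coeffs" ([k1, k2, p1, p2, k3] as OpenCV has them; the pictures are not rectified), "rvec" (rotation vector, rad) and "tvec" (3), from world to camera coordinates, as OpenCV has them. Camera axes: x right, y down, z forward; pixel columns grow to the right and rows downward; lengths in m; the calibration is good to about 2 mm. A picture is of the moment at which its call begins. There is no depth.
- close_job(): hands the job in, once; it reports no verdict.
The state is a dict: "time": time; "joint_positions": joint angles; "joint_vel": joint speeds; "tau": joint torques, N m; "tool_pos": TCP position; "orientation": TCP orientation; "force": force on the tool from outside, world axes, zero at the start; "wrist_torque": the same for the moment, N m; "grip_width": opening from 0.0 (shut) to 1.0 (fully open).
Only numpy, scipy, OpenCV 4.12 (cv2) and the standard library are available. Lean on these libraries where they do the work, as an engineer would, in place of code of your own. Each camera call takes 0.05 s, during which the arm holds its last target. There are 200 camera calls.

### The job

I need room for a bigger clock plate on the bushing tool. First push the open top drawer of the little chest beside it fully home until it seats in its catch, because it stands in the clamp's way; then pull up the red index knob on the tool's right-hand clamp slide, slide the clamp out one hole (away from the tool's column, towards the chest) and let the pin go right down into that hole. Finish while still holding the red knob with the pin fully home so that I can nip up the clamp screw, and leave the other things on the bench where they are.

Things in the scene. Friction and masses are not known exactly. Their poses are not given: they have to be found in the camera images.
- bushing_tool: clockmaker's bushing tool, fixed: grey cast base 185 x 100 mm, C frame with a black handwheel (90 mm across, crank up to 356 mm high) over own x = -40 mm, y = 0, and a black cross rail along own y. Origin: centre of the base's underside on the bench. Own +x points away from the robot, own -y to its right, z up. A second, fixed clamp stands on the rail's left end
- next_slot (a point): centre, on the rail's top (55 mm above the bench), of the 10 mm square index slot that the pin must go into; 30 mm outwards (tool's own -y) of the slot where it starts. The rail, at own x = -40 mm, is 32 mm wide, 480 mm long and has such slots every 30 mm; slots at tool y = -90, -120, -150 (start), -180 (this one) and -210 mm
- clamp_slide (a joint): position (m) of the right-hand clamp slide on the rail: 0 at the start, grows outwards along the tool's own -y, next slot at 0.030; range -0.030 to 0.060, friction 2 N. A grey slide 122 mm long, 52 mm wide, top 71 mm above the bench, with a window between knob and clamp that shows the next slot. The open drawer of the chest bars its way after 10 to 25 mm
- clamp_top (a point): top of the black T screw of the clamp on the slide's outer end, about 143 mm above the bench and 90 mm outwards of the knob's axis; moves with the slide. Do not run the gripper into it
- plunger (a joint): lift (m) of the sprung index plunger: 0 = pin fully down in a slot, grows as the red knob is pulled straight up, stop at 0.014. The pin, 8 mm thick with a round nose, reaches 9 mm into the slot, so the slide is free above 0.010. The spring presses down with 6 N at 0, 11 N at the stop. Let down between slots the pin rests on the rail at 0.009 and drops when over a slot
- pull_knob: the red ribbed pull knob on the plunger, an upright cylinder 24 mm across and 26 mm high; it rises with the plunger and travels with the clamp slide; axes parallel to the tool's. Grip it at point knob_mid
- knob_mid (a point): centre of the red knob's cylinder; with the pin down it is 102 mm above the bench, the knob's top 13 mm higher; below the knob are a thin stem and a steel barrel 16 mm across
- parts_chest: small dark wooden chest of drawers, fixed on the bench right of the tool: 190 mm deep (own x), 176 mm wide (own y), 110 mm high, two light wood drawer fronts with brass knobs facing own -x, towards the robot. Origin: centre of its underside on the bench. Its yaw is within 0.03 rad of the tool's
- kit_drawer (a joint): how far (m) the top drawer stands open: 0 = fully home against a rigid stop, grows as it comes out along the chest's own -x; 0.06 to 0.095 at the start. Friction 1.5 N; a roller catch under it resists with about 7 N from 0.013 to 0.007, then draws the drawer home by itself and keeps it there
- drawer_face (a point): centre of the top drawer's front face (light wood panel 162 mm wide, 44 mm high), 78 mm above the bench; moves with the drawer. A brass knob 18 mm across sticks out 16 mm here; the panel beside it is flat. With the drawer home this point is at own x = -100 mm, y = 0 of the chest
- brass_wheel: loose brass clock wheel lying flat on the bench in front of the cross rail, 56 mm across, 12 mm high; origin under its centre
- loupe: loose black eye loupe standing on the bench in front of the cross rail, 38 mm across, 26 mm high; origin under its centre
- screwdriver: loose screwdriver with yellow handle, 150 mm long, lying on the bench; origin under its middle
- clock_plate: loose brass clock plate lying on the bench, 95 x 75 x 4 mm; origin under its centre
- screw_cup: loose small aluminium cup standing on the bench behind the cross rail, 44 mm across, 26 mm high; origin under its centre
- oil_bottle: loose small amber oil bottle, 38 mm across, 85 mm high, standing at the back on top of the chest of drawers; origin under its centre
- solvent_bottle: loose green glass bottle with black cap, 50 mm across, 130 mm high, standing on the bench to the right of the chest; origin under its centre
- brush: loose brush, 160 mm long, lying on the bench to the right of the chest; origin under its middle

How it is judged:
By the outcome, as a careful person would: the job done as asked, in the order asked, and still so for the second after the job is handed in, while the arm keeps its last pose, push and grip.
It also fails if it takes over 42 s, if anything falls off the work surface, if the arm or the gripper's body presses on something with over 40 N, if the wrist force passes 120 N, or if a joint passes its speed limit or range.

## Working session

There is one attempt and no reset: what is moved stays moved. The work goes in short steps, Python scripts to look and compute and a tool call to move; the robot and the scene stay as the last step left them, time stands still between calls to the robot, and variables do not carry over. Pictures are saved under pics/ and viewed, about 8 in all and at most 12, crops included, and the job is handed in when it is done.

Besides the shell and the picture viewer there is one more tool, called by a JSON object that holds its "api" and its "payload", one argument or row to a line. arm_command: Moves the arm, as the interface text tells. Its arguments: {"type":"object","properties":{"series":{"type":"array","items":{"type":"array","items":{"type":"array","items":{"type":"number"}}}},"force":{"type":"number"}},"required":["series"]}

```bash
mkdir -p pics
cat > h.py <<'E'
import numpy as np, cv2
from rig import sense, snapshot, close_job, hold_point_z
def cam(s):
    K=np.array([[s["fx"],0,s["cx"]],[0,s["fy"],s["cy"]],[0,0,1.]]);d=np.array(s["dist_coeffs"],float)
    return K,d,np.array(s["rvec"],float).reshape(3,1),np.array(s["tvec"],float).reshape(3,1)
def ray(s,u,v):
    K,d,r,t=cam(s);R=cv2.Rodrigues(r)[0]
    p=cv2.undistortPoints(np.array([[[u,v]]],float),K,d)[0,0]
    return (-R.T@t).ravel(), R.T@np.array([p[0],p[1],1.])
def onz(s,u,v,z):
    o,d=ray(s,u,v);return o+d*(z-o[2])/d[2]
def proj(s,P):
    K,d,r,t=cam(s);return cv2.projectPoints(np.array(P,float).reshape(-1,3),r,t,K,d)[0].reshape(-1,2)
def tri(rays):
    A=np.zeros((3,3));b=np.zeros(3)
    for o,d in rays:
        d=d/np.linalg.norm(d);M=np.eye(3)-np.outer(d,d);A+=M;b+=M@o
    return np.linalg.solve(A,b)
def snap(n,f):
    s=snapshot(n);cv2.imwrite(f"pics/{f}.png",s["image"][:,:,::-1]);np.save(f"pics/{f}.npy",s,allow_pickle=True);return s
def load(f): return np.load(f"pics/{f}.npy",allow_pickle=True).item()
E
python3 - <<'E'
from h import *
np.set_printoptions(precision=3,suppress=True)
for n in("top","side"):
    s=snap(n,n+"0");o,d=ray(s,320,240);print(n,o,d)
print(sense(),hold_point_z)
E
```

```text
top [0.453 0.023 1.49 ] [ 0.124 -0.008 -0.993]
side [-0.042  0.621  1.157] [ 0.459 -0.442 -0.771]
{'time': 0.1, 'joint_positions': array([ 1.159,  0.418, -0.01 ,  1.614,  0.005,  1.111, -0.053]), 'joint_vel': array([-0.   , -0.002, -0.   , -0.002,  0.   , -0.001,  0.   ]), 'tau': array([  0.004, -86.582,   0.682, -43.564,   0.019,   0.005,  -0.   ]), 'tool_pos': array([ 0.226, -0.582,  0.231]), 'orientation': array([[-0.932, -0.   ,  0.362],
       [-0.362,  0.001, -0.932],
       [ 0.   , -1.   , -0.001]]), 'force': array([ 0.065,  0.492, -0.549]), 'wrist_torque': array([0.036, 0.02 , 0.048]), 'grip_width': 0.9974960159371868} 0.0187
```

View pics/top0.png

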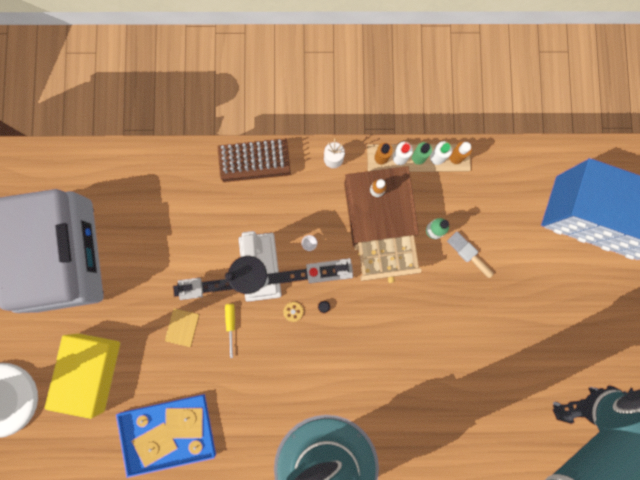

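View pics/side0.png

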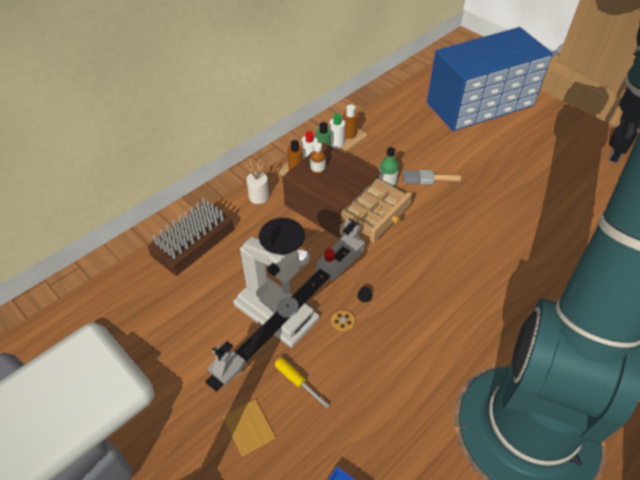

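The top view shows the red knob near (314,272), the slide running to about (350,268), and the open drawer front running about (363,277) to (420,271) with its brass knob at (390,280). In the side view, the red knob is at (329,255) and the drawer knob is at about (396,219).

Run:
```python
from h import *
np.set_printoptions(precision=4,suppress=True)
R=[]
for n in("top","side"):
    s=load(n+"0");im=s["image"];hsv=cv2.cvtColor(im,cv2.COLOR_RGB2HSV)
    m=(((hsv[...,0]<6)|(hsv[...,0]>174))&(hsv[...,1]>150)&(hsv[...,2]>70)).astype(np.uint8)
    k,l,st,c=cv2.connectedComponentsWithStats(m)
    for i in range(1,k):
        if st[i,4]>15: print(n,st[i],c[i])
    x,y=(314,272) if n=="top" else (329,255)
    i=min([i for i in range(1,k) if st[i,4]>10],key=lambda i:np.hypot(*(c[i]-(x,y))))
    R.append(ray(s,*c[i])); print(onz(s,*c[i],.115),onz(s,*c[i],.102))
print("knob tri",tri(R))
a=load("top0")["image"][150:310,160:460,::-1]; b=load("side0")["image"][130:330,260:460,::-1]
cv2.imwrite("pics/c0.png",cv2.resize(a,(780,416),interpolation=cv2.INTER_CUBIC))
cv2.imwrite("pics/c1.png",cv2.resize(b,(600,600),interpolation=cv2.INTER_CUBIC))
```

```text
top [402 144   8   8  46] [405.3696 147.6304]
top [310 268   7   8  45] [313.1333 271.7111]
[0.5394 0.0307 0.115 ] [0.5402 0.0308 0.102 ]
side [305 131   8  11  72] [308.875  135.8611]
side [325 248  10  13 101] [329.1188 254.3762]
[0.5329 0.0382 0.115 ] [0.5401 0.031  0.102 ]
knob tri [0.5402 0.0308 0.1017]
```

View pics/c0.png

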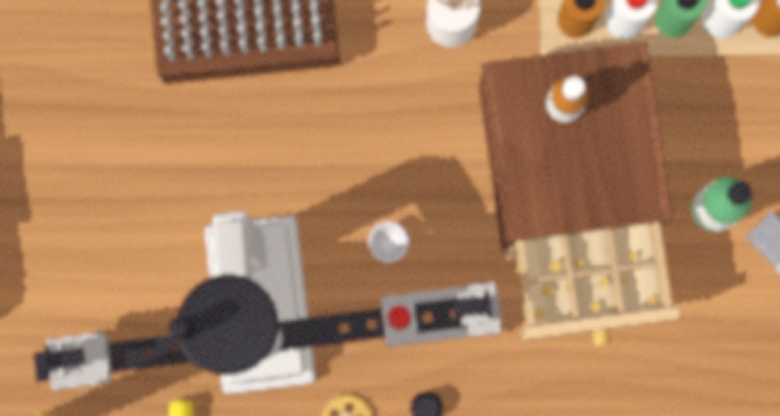

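View pics/c1.png

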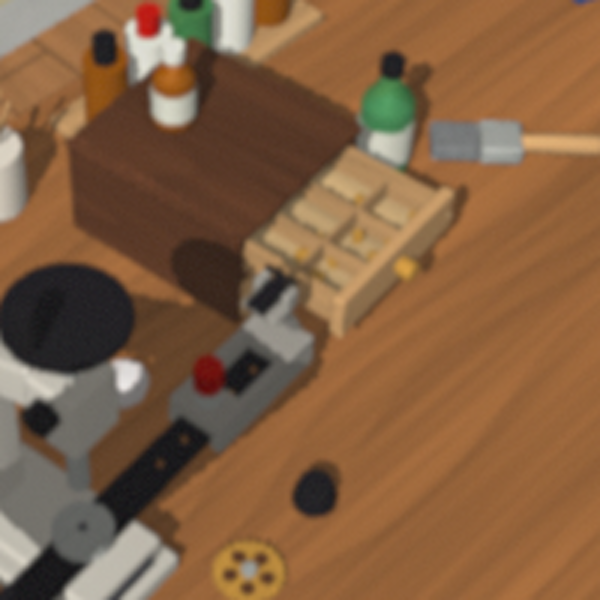

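Crop c0 (2.6x) shows the rail slots at about (343,327), (371,323), (428,315) and (453,313). The drawer front's top edge runs about (523,336) to (678,316), with the brass knob at (600,338). Crop c1 shows the drawer's left front corner just beyond the clamp.

Run:
```python
from h import *
np.set_printoptions(precision=4,suppress=True)
s=load("top0");t=load("side0")
f=lambda x,y,z:onz(s,160+(x+.5)/2.6-.5,150+(y+.5)/2.6-.5,z)
g=lambda x,y,z:onz(t,260+(x+.5)/3-.5,130+(y+.5)/3-.5,z)
P=[f(x,y,.055) for x,y in((343,327),(371,323),(428,315),(453,313))]
print("slots",P); v=P[3]-P[0];print("yaw",np.arctan2(v[0],-v[1]))
E=[f(523,336,.1),f(678,316,.1)];print("front top edge",E,np.linalg.norm(E[1]-E[0]));v=E[1]-E[0];print(np.arctan2(v[0],-v[1]))
E=[g(345,298,.1),g(455,190,.1)];print("side",E,np.linalg.norm(E[1]-E[0]));v=E[1]-E[0];print(np.arctan2(v[0],-v[1]))
print("knob",tri([ray(s,160+600/2.6,150+338/2.6),ray(t,260+406/3,130+267/3)]))
C=[f(*p,.11) for p in((505,243),(668,219),(484,65),(648,44))];print("chest",C,[np.linalg.norm(C[i]-C[j]) for i,j in((0,1),(0,2),(1,3))])
for i,j in((0,1),(2,3)): v=C[j]-C[i];print(np.arctan2(v[0],-v[1]))
for i,j in((0,2),(1,3)): v=C[j]-C[i];print(np.arctan2(v[1],v[0]))
```

```text
slots [array([0.5333, 0.0908, 0.055 ]), array([0.5373, 0.0609, 0.055 ]), array([0.5453, 0.    , 0.055 ]), array([ 0.5472, -0.0267,  0.055 ])]
yaw 0.11786176045664594
front top edge [array([ 0.5198, -0.0972,  0.1   ]), array([ 0.5391, -0.2585,  0.1   ])] 0.16238984249118338
0.11893328573510485
side [array([ 0.5204, -0.1039,  0.1   ]), array([ 0.5376, -0.2597,  0.1   ])] 0.15671063018196127
0.11021705839779296
knob [ 0.5177 -0.1803  0.0787]
chest [array([ 0.6155, -0.0794,  0.11  ]), array([ 0.6392, -0.2489,  0.11  ]), array([ 0.8033, -0.0603,  0.11  ]), array([ 0.8248, -0.233 ,  0.11  ])] [np.float64(0.17119193573481026), np.float64(0.18873789706159097), np.float64(0.18622536279295213)]
0.13878763012410975
0.12359739204772675
0.1012170497929039
0.08550718303722975
```

{"api": "arm_command", "payload": {
  "series": [
    [[120,0,0,0,0.128],[120,0,0,0,0.128],[120,0,0,0,0]]
  ],
  "force": 40
}}

```text
time: 0.48
tool_pos: [0.2265, -0.5823, 0.231]
orientation: [[-0.993, -0.0, 0.115], [-0.115, 0.001, -0.993], [0.0, -1.0, -0.001]]
force: [-0.3, -0.3, -0.2]
grip_width: 0.53
```

```bash
cat >> h.py <<'E'
def to(*P):
    s=sense();print({k:np.round(s[k],4).tolist() for k in("time","tool_pos","force","grip_width")})
    R=np.array(s["orientation"]);print(R.round(3).tolist())
    p=np.array(s["tool_pos"])
    for q in P: print(q,"shift",(R.T@(np.array(q)-p)).round(4));p=np.array(q)
E
python3 -c "
from h import *
to((.465,-.187,.2),(.465,-.187,.062),(.610,-.170,.062))"
```

```text
{'time': 0.475, 'tool_pos': [0.2265, -0.5823, 0.231], 'force': [-0.301, -0.3383, -0.2115], 'grip_width': 0.5302}
[[-0.993, -0.0, 0.115], [-0.115, 0.001, -0.993], [0.0, -1.0, -0.001]]
(0.465, -0.187, 0.2) shift [-0.2825  0.0311 -0.3651]
(0.465, -0.187, 0.062) shift [-1.00e-04  1.38e-01  1.00e-04]
(0.61, -0.17, 0.062) shift [-1.46e-01 -1.00e-04 -2.00e-04]
```

{"api": "arm_command", "payload": {
  "series": [
    [[120,-0.0283,0.0031,-0.0365,0],[120,-0.0283,0.0031,-0.0365,0],[120,-0.0283,0.0031,-0.0365,0],[120,-0.0283,0.0031,-0.0365,0],[120,-0.0283,0.0031,-0.0365,0],[120,-0.0283,0.0031,-0.0365,0],[120,-0.0283,0.0031,-0.0365,0],[120,-0.0283,0.0031,-0.0365,0],[120,-0.0283,0.0031,-0.0365,0],[120,-0.028,0.003,-0.0365,0]]
  ]
}}

```text
time: 1.72
tool_pos: [0.4661, -0.1862, 0.2004]
orientation: [[-0.993, 0.0, 0.118], [-0.118, -0.0, -0.993], [-0.0, -1.0, 0.0]]
force: [0.1, -1.0, -0.8]
grip_width: 0.526
```

```bash
python3 -c "
from h import *
to((.465,-.187,.2),(.465,-.187,.062),(.610,-.170,.062))"
```

```text
{'time': 1.725, 'tool_pos': [0.4661, -0.1862, 0.2004], 'force': [0.1372, -0.9701, -0.7982], 'grip_width': 0.5255}
[[-0.993, 0.0, 0.118], [-0.118, -0.0, -0.993], [-0.0, -1.0, 0.0]]
(0.465, -0.187, 0.2) shift [0.0012 0.0004 0.0007]
(0.465, -0.187, 0.062) shift [ 0.     0.138 -0.   ]
(0.61, -0.17, 0.062) shift [-0.146   0.      0.0003]
```

{"api": "arm_command", "payload": {
  "series": [
    [[120,0,0.035,0,0],[120,0,0.035,0,0],[120,0,0.035,0,0],[120,0,0.033,0,0],[120,0,0,0,0],[120,-0.015,0,0,0],[120,-0.015,0,0,0],[120,0,0,0,0]]
  ]
}}

```text
time: 2.72
tool_pos: [0.4972, -0.1838, 0.0632]
orientation: [[-0.993, 0.002, 0.116], [-0.116, -0.0, -0.993], [-0.002, -1.0, 0.001]]
force: [-0.3, -0.1, 0.2]
grip_width: 0.526
```

Run:
```python
from h import *
to((.610,-.170,.062))
a=snap("top","t1")["image"][200:320,260:460,::-1]; b=snap("side","s1")["image"][130:330,260:460,::-1]
cv2.imwrite("pics/c2.png",np.hstack([cv2.resize(a,(400,240)),cv2.resize(b,(400,400))[:240]]))
```

```text
{'time': 2.725, 'tool_pos': [0.4972, -0.1838, 0.0632], 'force': [-0.3445, -0.1469, 0.2163], 'grip_width': 0.5257}
[[-0.993, 0.002, 0.116], [-0.116, -0.0, -0.993], [-0.002, -1.0, 0.001]]
(0.61, -0.17, 0.062) shift [-0.1136  0.0015 -0.0006]
```

View pics/c2.png

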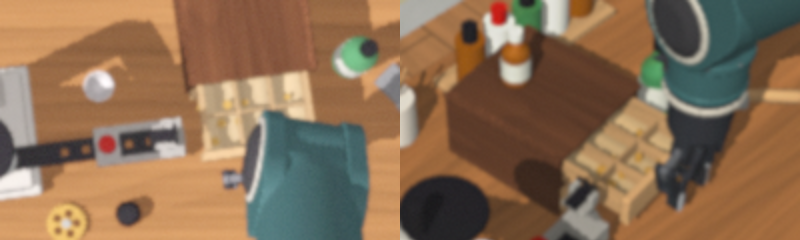

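The picture (count 5) shows the fingers straddling the drawer knob just in front of the panel, with the bottles clear of the wrist. Next I push.

{"api": "arm_command", "payload": {
  "series": [
    [[120,-0.01,0,0,0],[120,-0.01,0,0,0],[120,-0.01,0,0,0],[120,-0.01,0,0,0],[120,-0.01,0,0,0],[120,-0.01,0,0,0],[120,-0.01,0,0,0],[120,-0.01,0,0,0]]
  ]
}}

```text
time: 3.82
tool_pos: [0.5754, -0.1748, 0.0623]
orientation: [[-0.993, -0.0, 0.115], [-0.115, 0.0, -0.993], [0.0, -1.0, -0.0]]
force: [-1.3, 1.1, 0.3]
grip_width: 0.529
```

{"api": "arm_command", "payload": {
  "series": [
    [[120,-0.006,0,0,0],[120,-0.006,0,0,0],[120,-0.006,0,0,0],[120,-0.004,0,0,0],[120,-0.003,0,0,0],[120,0,0,0,0]]
  ]
}}

```text
time: 4.58
tool_pos: [0.5998, -0.1721, 0.0624]
orientation: [[-0.993, 0.0, 0.115], [-0.115, -0.0, -0.993], [-0.0, -1.0, 0.0]]
force: [0.2, 0.0, 0.1]
grip_width: 0.531
```

{"api": "arm_command", "payload": {
  "series": [
    [[120,-0.003,0,0,0],[120,-0.003,0,0,0],[120,0,0,0,0]]
  ]
}}

```text
time: 4.95
tool_pos: [0.6061, -0.1714, 0.0625]
orientation: [[-0.993, 0.001, 0.115], [-0.115, -0.0, -0.993], [-0.001, -1.0, 0.0]]
force: [-1.0, 0.0, -0.0]
grip_width: 0.529
```

{"api": "arm_command", "payload": {
  "series": [
    [[120,-0.003,0,0,0],[120,-0.003,0,0,0],[120,0,0,0,0]]
  ]
}}

```text
time: 5.32
tool_pos: [0.6078, -0.1712, 0.0617]
orientation: [[-0.993, -0.008, 0.114], [-0.114, 0.0, -0.993], [0.008, -1.0, -0.001]]
force: [-28.7, -0.1, 17.8]
grip_width: 0.53
```

{"api": "arm_command", "payload": {
  "series": [
    [[120,0.006,0,0,0],[120,0.03,0,0,0],[120,0.03,-0.01,0,0],[120,0,-0.05,0,0],[120,0,-0.05,0,0],[120,0,-0.05,0,0],[120,0,0,0,0]]
  ]
}}

```text
time: 6.2
tool_pos: [0.5478, -0.1787, 0.2264]
orientation: [[-0.993, 0.006, 0.114], [-0.114, -0.002, -0.993], [-0.006, -1.0, 0.003]]
force: [0.0, -0.3, -1.1]
grip_width: 0.531
```

Run:
```python
from h import *
to((.5402,.0308,.22),(.5402,.0308,.083))
a=snap("top","t2")["image"][200:320,260:460,::-1]; b=snap("side","s2")["image"][130:330,260:460,::-1]
cv2.imwrite("pics/c3.png",np.hstack([cv2.resize(a,(400,240)),cv2.resize(b,(400,400))[:240]]))
```

```text
{'time': 6.2, 'tool_pos': [0.5478, -0.1787, 0.2264], 'force': [0.0468, -0.309, -1.1256], 'grip_width': 0.5309}
[[-0.993, 0.006, 0.114], [-0.114, -0.002, -0.993], [-0.006, -1.0, 0.003]]
(0.5402, 0.0308, 0.22) shift [-0.0164  0.0059 -0.209 ]
(0.5402, 0.0308, 0.083) shift [ 0.0008  0.137  -0.0004]
```

View pics/c3.png

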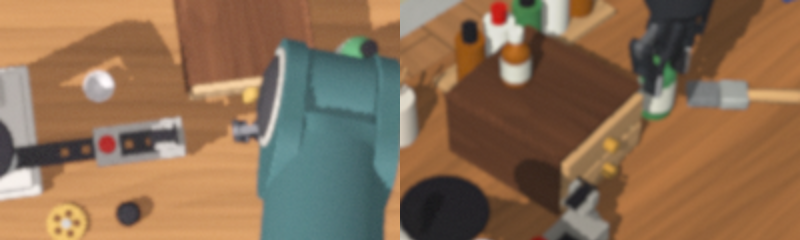

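Count 6: the drawer front now sits flush with the chest in both views, and the rest of the bench is undisturbed. Next I move above the red knob.

{"api": "arm_command", "payload": {
  "series": [
    [[120,-0.0027,0.001,-0.035,0],[120,-0.0027,0.001,-0.035,0],[120,-0.0027,0.001,-0.035,0],[120,-0.0027,0.001,-0.035,0],[120,-0.0027,0.001,-0.035,0],[120,-0.0027,0.001,-0.034,0],[120,0,0,0,0]]
  ]
}}

```text
time: 7.18
tool_pos: [0.5374, 0.0339, 0.2151]
orientation: [[-0.993, -0.002, 0.118], [-0.118, 0.001, -0.993], [0.002, -1.0, -0.001]]
force: [-0.9, -0.4, 0.1]
grip_width: 0.532
```

Run:
```python
from h import *
to((.5402,.0308,.15),(.5402,.0308,.083))
a=snap("top","t3")["image"][200:320,200:400,::-1]; b=snap("side","s3")["image"][150:350,210:410,::-1]
cv2.imwrite("pics/c4.png",np.hstack([cv2.resize(a,(400,240)),cv2.resize(b,(400,400))[:240]]))
```

```text
{'time': 7.175, 'tool_pos': [0.5374, 0.0339, 0.2151], 'force': [-0.8514, -0.3549, 0.1115], 'grip_width': 0.5316}
[[-0.993, -0.002, 0.118], [-0.118, 0.001, -0.993], [0.002, -1.0, -0.001]]
(0.5402, 0.0308, 0.15) shift [-0.0026  0.0651  0.0034]
(0.5402, 0.0308, 0.083) shift [-0.0001  0.067   0.0001]
```

View pics/c4.png

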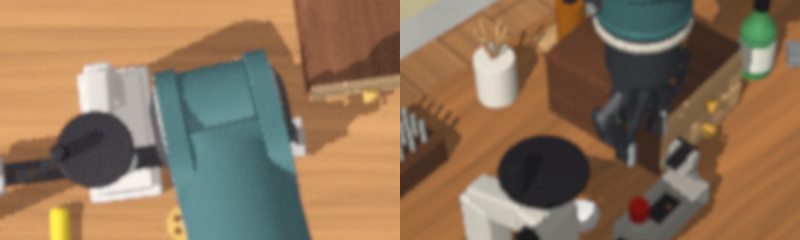

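Count 7: the wrist clears the handwheel and the gripper is above the knob (side view, knob at (638,208) in the crop). Now I descend and grip.

{"api": "arm_command", "payload": {
  "series": [
    [[120,-0.0013,0.03,0.0017,0],[120,-0.0013,0.03,0.0017,0],[120,0,0.03,0,0],[120,0,0.022,0,0],[120,0,0.02,0,0],[120,0,0,0,0]]
  ]
}}

```text
time: 8.02
tool_pos: [0.5404, 0.0275, 0.0828]
orientation: [[-0.994, -0.002, 0.114], [-0.114, 0.0, -0.994], [0.002, -1.0, -0.001]]
force: [-0.9, 2.1, -0.2]
grip_width: 0.529
```

Run:
```python
from h import *
to((.5402,.0308,.083))
b=snap("side","s4")["image"][190:310,260:420,::-1]
cv2.imwrite("pics/c5.png",cv2.resize(b,(640,480)))
```

```text
{'time': 8.025, 'tool_pos': [0.5404, 0.0275, 0.0828], 'force': [-0.9109, 2.0564, -0.2424], 'grip_width': 0.529}
[[-0.994, -0.002, 0.114], [-0.114, 0.0, -0.994], [0.002, -1.0, -0.001]]
(0.5402, 0.0308, 0.083) shift [-0.0002 -0.0002 -0.0033]
```

View pics/c5.png

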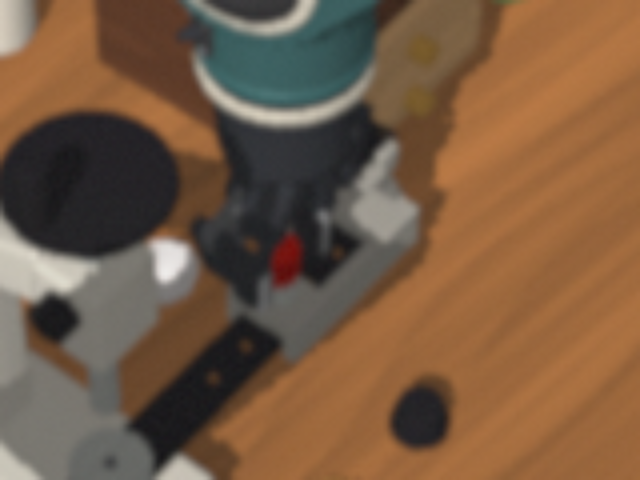

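Count 8: the red knob lies between the fingers with the outer finger clear of the clamp. I correct 3 mm along the rail and grip.

{"api": "arm_command", "payload": {
  "series": [
    [[120,0,0,-0.003,0],[120,0,0,0,0],[200,0,0,0,0],[255,0,0,0,0],[255,0,0,0,0],[255,0,0,0,0],[255,0,0,0,0]]
  ],
  "force": 50
}}

```text
time: 8.95
tool_pos: [0.5409, 0.031, 0.0848]
orientation: [[-0.993, 0.0, 0.114], [-0.114, -0.0, -0.993], [-0.0, -1.0, 0.0]]
force: [-2.2, -0.7, 5.9]
grip_width: 0.268
```

{"api": "arm_command", "payload": {
  "series": [
    [[255,0,-0.004,0,0],[255,0,-0.004,0,0],[255,0,-0.004,0,0],[255,0,-0.002,0,0],[255,0,0,0,0]]
  ]
}}

```text
time: 9.57
tool_pos: [0.5407, 0.031, 0.0984]
orientation: [[-0.993, -0.0, 0.114], [-0.114, -0.0, -0.993], [0.0, -1.0, 0.0]]
force: [3.6, -1.0, -11.4]
grip_width: 0.262
```

{"api": "arm_command", "payload": {
  "series": [
    [[255,0,0,0.005,0],[255,0,0,0.005,0],[255,0,0,0.005,0],[255,0,0,0.005,0],[255,0,0,0.005,0],[255,0,0,0.005,0],[255,0,0,0,0]]
  ]
}}

```text
time: 10.45
tool_pos: [0.5443, 0.0005, 0.0984]
orientation: [[-0.994, 0.0, 0.114], [-0.114, -0.0, -0.994], [0.0, -1.0, 0.0]]
force: [4.5, -2.3, -12.4]
grip_width: 0.263
```

{"api": "arm_command", "payload": {
  "series": [
    [[255,0,0,-0.0005,0],[255,0,0.003,0,0],[255,0,0.003,0,0],[255,0,0.003,0,0],[255,0,0.003,0,0],[255,0,0,0,0]]
  ]
}}

```text
time: 11.2
tool_pos: [0.5442, 0.0019, 0.0863]
orientation: [[-0.993, -0.0, 0.115], [-0.115, 0.0, -0.993], [0.0, -1.0, -0.0]]
force: [2.3, -1.3, -8.6]
grip_width: 0.263
```

{"api": "arm_command", "payload": {
  "series": [
    [[255,0,0.001,0,0],[255,0,0.001,0,0],[255,0,0,0,0]]
  ]
}}

```text
time: 11.58
tool_pos: [0.5443, 0.0019, 0.0848]
orientation: [[-0.993, 0.0, 0.115], [-0.115, 0.0, -0.993], [-0.0, -1.0, 0.0]]
force: [-0.8, -1.3, 2.1]
grip_width: 0.263
```

{"api": "arm_command", "payload": {
  "series": [
    [[255,0,0.001,0,0],[255,0,0,0,0]]
  ]
}}

```text
time: 11.82
tool_pos: [0.5446, 0.0019, 0.0846]
orientation: [[-0.993, 0.001, 0.115], [-0.115, -0.0, -0.993], [-0.001, -1.0, 0.0]]
force: [-6.1, -1.6, 20.1]
grip_width: 0.264
```

{"api": "arm_command", "payload": {
  "series": [
    [[255,0,-0.0007,0,0],[255,0,0,0,0]]
  ]
}}

```text
time: 12.08
tool_pos: [0.5444, 0.0019, 0.0847]
orientation: [[-0.993, 0.001, 0.115], [-0.115, -0.0, -0.993], [-0.001, -1.0, 0.0]]
force: [-2.4, -0.4, 10.0]
grip_width: 0.26
```

Run:
```python
from h import *
to()
t=snap("top","t6")["image"][190:330,140:470,::-1];b=snap("side","s6")["image"][150:330,240:480,::-1]
cv2.imwrite("pics/c6.png",np.vstack([cv2.resize(t,(660,280)),cv2.resize(b,(660,320))[:, :]]))
```

```text
{'time': 12.075, 'tool_pos': [0.5444, 0.0019, 0.0847], 'force': [-2.3867, -0.409, 9.9845], 'grip_width': 0.2601}
[[-0.993, 0.001, 0.115], [-0.115, -0.0, -0.993], [-0.001, -1.0, 0.0]]
```

View pics/c6.png

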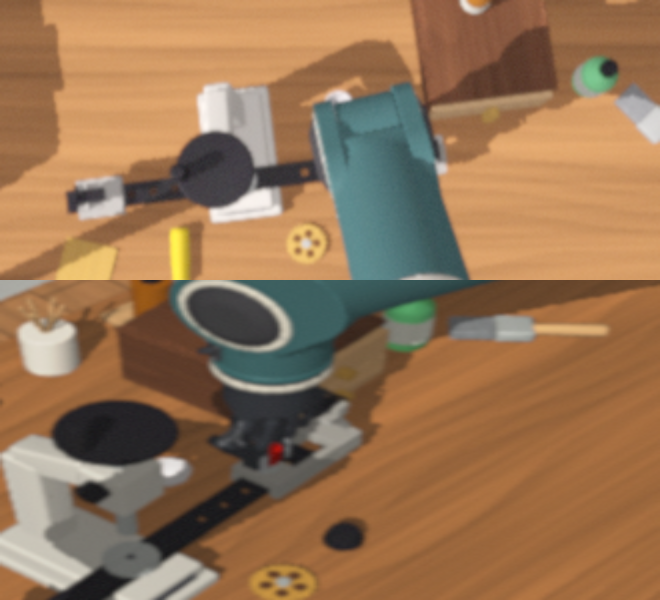

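Count 9: one more rail slot is exposed inboard of the slide (three now, two before). The knob is held, the drawer is flush, and the loose things are in place.

```bash
python3 -c "
from rig import close_job
print(close_job())"
```

```text
the job is handed in; nothing more can be done
None
```

The top drawer is home and the clamp is one hole further out. The gripper is still holding the red knob with the pin down, so you can nip up the clamp screw. The job was handed in at about 12 s, well inside the 42 s limit.

- **Drawer:** I pushed it with the fingers either side of the brass knob until it met the rigid stop at about 29 N. Afterwards both camera views showed the front flush with the chest.
- **Clamp and pin:** I lifted the knob 13.6 mm against 11 N and moved it outwards, ending 29.3 mm from its start (nominal 30 mm, slot play about ±1 mm). The pin then went down until it met hard resistance at the same tool height as at the start (0.0847 m against 0.0848 m).
- **Last checks:** The side view shows one more rail slot uncovered on the inner side of the slide. At hand-in the gripper was pressing the knob down with about 10 N. I did not try the locked slide sideways.
- **Other things on the bench:** Those visible in the last pictures look unmoved. I compared them by eye only, and part of the bench was hidden behind the arm.

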